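# Hook the vial carrier under the shaker's lip and snap it down

### The job

Mount the grey vial carrier on the bench shaker: slip its thin tongue under the fixed lip at the rear of the platform, feel it gently home against the stop behind the lip, then swing its front edge down until it lies flat and the spring catch at the front has snapped back over it. The shaker is delicate: never press the carrier against it with more than about 25 N. Let go at the end, and leave the other things on the bench where they are.

Things in the scene. Friction and masses are not known exactly. Their poses are not given: they have to be found in the camera images.
- shaker: Low white bench shaker, 150 x 116 mm, fixed, with an aluminium platform on top. Origin: underside centre, on the bench; +x to its rear (lip), catch at its front (-x). The platform has stopped, stiffly held, anywhere from -6 to +6 mm along x from its middle position. That offset is NOT reported; poses and numbers here are for the middle position, so feel for the stop (or look).
- floor_mid (a point): Centre of the platform's floor (140 x 100 mm) in its middle position, 46 mm over the shaker's origin; turns with the shaker. Side guides on the floor are 10 mm high, inner faces at y = +-42 mm, x -44 to +36 mm. Two front ledges 6 mm high, |y| 18 to 42 mm, inner face at x = -55 mm. Carrier seated: its origin here, +-4 mm in y, plus the unknown x offset.
- lip_mid (a point): Front lower edge of the rear lip (platform in its middle position): 48.5 mm behind floor_mid, 9 mm over the floor. The lip is 5 mm thick and 84 mm wide; the upright stop face lies 10 mm further back (x = +58.5 mm from floor_mid). Push the tongue to within about 2 mm of that stop, or the front edge will not pass the catch.
- nose_mid (a point): Lower tip of the catch's nose when closed (platform in its middle position): 48 mm in front of floor_mid, 9.5 mm over the floor, 24 mm wide about y = 0. From here a steep ramp rises to the front, to 18 mm over the floor at x = -53 mm; the top, up to 19 mm high, goes on to x = -75 mm.
- catch (a joint): Spring catch at the platform's front: 0 m = closed (also when empty), grows to 0.010 as the nose is pushed to the front. Polished nose; spring 5 N at 0 plus 400 N/m. The carrier's front edge pressed down its ramp pushes it back about 4 mm; it snaps back to 0 when the edge's top (8 mm) is below the nose. Takes about 6 to 12 N down on the rib; the carrier's weight is not enough.
- carrier: Grey plastic vial carrier, 105 to 195 g, 110 x 76 mm, flat on the bench. Origin on its underside, 58 mm from the tongue's tip; +x to the tongue. Main plate x -52 to +44 mm, y +-38, 8 mm thick, six 22 mm holes; tongue x +44 to +58 mm, 4 mm thick (z 0 to 4), 60 mm wide; black upright grip rib, 12 mm thick in y, x -40 to 0 mm, z 8 to 46 mm.
- grip_rib (a point): Middle of the grip rib's sides, 20 mm in front of the carrier's origin (x = -20 mm), 34 mm over its underside. Pinch the rib here across y, from above.
- tongue_tip (a point): Lower edge of the tongue's tip, carrier frame (58, 0, 0) mm.
- front_edge (a point): Lower front edge of the carrier, carrier frame (-52, 0, 0) mm.
- barb_fitting_1: Bystander: small cream plastic hose fitting, 16 x 38 x 16 mm, lying on the bench. Leave alone.
- barb_fitting_2: Bystander: another such hose fitting, 16 x 38 x 16 mm. Leave alone.
- marker_black: Bystander: white marker pen with black cap, 15 x 123 x 16 mm. Leave alone.
- vial_loose: Bystander: small glass vial with white cap, 23 mm diameter, 48 mm high, standing. Leave alone.

How it is judged (in metres and radians):
On the way:
1. the tongue's tip is down below the lip's underside at the rear of the platform while the carrier's front end is still raised (tilt over 0.05 rad) (z of tongue_tip in the frame of shaker between 0.042 and 0.0525 m and x of tongue_tip in the frame of shaker between 0.044 and 0.07 m and angle between carrier's own z axis and vertical above 0.05 rad and height (world z) of front_edge above 0.051 m), for 0.1 s.
At the end, for the whole second after the job is handed in: The carrier lies flat on the platform's floor (underside within about 2 mm of it, tilt under 0.03 rad), tongue to the rear under the lip, between the guides, the front catch is closed over its front edge (catch under 1.5 mm), and it is at rest and released (z of carrier in the frame of shaker between 0.044 and 0.0485 m and angle between carrier's own z axis and vertical below 0.03 rad and value of joint catch below 0.0015 m and x of carrier in the frame of shaker between -0.012 and 0.01 m and y of carrier in the frame of shaker between -0.008 and 0.008 m and angle between the x axis of carrier and the x axis of shaker, either way round below 0.15 rad and x of tongue_tip in the frame of shaker above 0.04 m and linear speed of carrier below 0.01 m/s and contact force between carrier and the fingers below 0.1 N); the robot touches nothing.
It fails at once if the carrier is pressed against the shaker with more than 25 N (contact force between carrier and shaker above 25 N).
It fails at once if a listed bystander is moved by more than 20 mm (distance of any of barb_fitting_1, barb_fitting_2, marker_black, vial_loose from where it was at the start of the episode above 0.02 m).
It also fails if it takes over 64 s, if anything falls off the work surface, if the arm or the gripper's body presses on something with over 40 N, if the wrist force passes 120 N, or if a joint passes its speed limit or range.

### The arm

A 6-joint arm with a two-finger parallel gripper is mounted at the origin on a cart in front of the work surface, level with it; the furniture and walls round the work are solid. World frame = base frame: x ahead of the robot, y to its left, z up, the work surface at z = 0. Lengths are in mm, angles in degrees, forces in N, time in s.
With the tool pointing down it reaches from about 300 to 850 mm from the base axis. Payload 4.2 kg.
Tool frame: the origin (TCP) lies at the very end of the fingers, on their centre line; the grasp point (between the pads) lies 19 mm behind it; z points along the fingers, y is the line along which they close (so a half turn about z gives the same grasp; the last joint's range is limited). The gripper opens to 91 mm and grips with 3 to 60 N. Pads are 32 mm wide; open, the fingers measure 118 mm over their backs; the gripper's body (76 mm by 178 mm) begins 60 mm behind the grasp point.
Start: joints at [-73.969, 18.312, 89.639, -0, 72.044, -1.146], TCP at [169.817, -549.368, 213.976] pointing down, gripper open.
Joint ranges: [-177.97, 177.97], [-48.28, 115.42], [12.27, 149.76], [-77.06, 257.06], [2.81, 150.46], [-146.56, 146.56]. Speed limits (degrees/s): [147.25, 147.25, 180, 180, 180, 180].

### API

Orientations are given as [roll, pitch, yaw] about the fixed x, y, z axes, in that order (R = Rz(yaw) Ry(pitch) Rx(roll)).
In Python, from workcell import env gives the robot as it stands.
- The arm moves only by the shell command python3 -m pendant 'ROWS' [FORCE]. ROWS is a JSON object of lists of equal length, an entry for each row: "translation": the shift along the tool's x, y, z in mm, a list of three; "roll": the turn about the tool's z in rad; "hand": the closure in counts, from 0 (fully open) to 255 (shut). In form: {"translation": [[dx, dy, dz], ...], "roll": [roll, ...], "hand": [hand, ...]}. A call has exactly 8 rows; each row shifts and turns the commanded pose from where the row before left it, along the tool's axes as they then stand; what a row does not reach is not made up. A row lasts 1/12 s, in which the tool goes at most 41.7 mm and 7.16 degrees, less where a joint would pass 70% of its speed; a pose out of reach is approached as far as the arm can. A call with a gripper value outside its range is refused whole. The fingers move at their own pace and stop on an object; FORCE is the grip in N (left out, the last holds). Time passes only in rows, so rows that do not move let the fingers close, or fill a call up. It gives the time, the measured TCP pose, the force, the opening and the grip force at its end, in the units of the state.
- env.state(): the state, without advancing time (a new reading comes with each control period).
- env.grab_frame(name): name is "side" or "top"; returns a dict with "frame" (400x640x3 uint8, red, green, blue), "z_map" (400x640 float32, mm along the optical axis (not along the pixel's ray), 0 where there is no reading), "fx", "fy", "cx", "cy" (pixels), "dist" ([k1, k2, p1, p2, k3] as OpenCV has them; the pictures are not rectified), "pose" (4x4, takes a point from camera to world coordinates). Camera axes: x right, y down, z forward; pixel columns grow to the right and rows downward; lengths in mm; the calibration is good to about 2 mm. A picture is of the moment at which its call begins.
- env.job_done(): hands the job in; it is judged then, once.
Trained networks look in a picture, given as the dict that the camera call returned (one of the last four; its "shot" number tells which), for a name from the list of things; names that differ only in an ending like _2 or _b are one class to them, and where a whole thing is asked for, a point or a joint stands for the part that bears it (a point fixed in the world has none). Each returns a list of dicts, best first, with "score" (0 to 1); they miss things now and then, are a little off and sometimes report something else, mostly with a low value. They report only what shows in the picture. A call takes as long as a camera call.
- env.recognise(picture, label): "rect" ([centre column, centre row, width, height] in pixels, round what is visible of it).
- env.regions_of(picture, label): "pixels" (400x640 bool, what is visible of it) and "rect" ([centre column, centre row, width, height] in pixels, round what is visible of it).
The state is a dict: "time_s": time; "qpos": joint angles; "qvel": joint speeds; "effort": joint torques, N m; "ee_pos": TCP position; "ee_rot": TCP orientation; "force": force on the tool from outside, world axes, zero at the start; "torque": the same for the moment, N m; "gripper_width": finger opening in mm; "gripper_force": force on a finger pad.
Only numpy, scipy, OpenCV 4.12 (cv2) and the standard library are available. Lean on these libraries where they do the work, as an engineer would, in place of code of your own. Each camera call takes 0.05 s, during which the arm holds its last target. There are 200 camera calls.

## Working session

There is one attempt and no reset: what is moved stays moved. The work goes in short steps, Python scripts to look and compute and a shell command to move; the robot and the scene stay as the last step left them, time stands still between calls to the robot, and variables do not carry over. Pictures are saved under pics/ and viewed, at most 10 in all, crops included, and the job is handed in when it is done.

```bash
mkdir -p pics; cat > h.py <<'E'
import numpy as np, cv2
from workcell import env
def pts(p, mask):
    v,u=np.nonzero(mask & (p["z_map"]>0)); z=p["z_map"][v,u]
    K=np.array([[p["fx"],0,p["cx"]],[0,p["fy"],p["cy"]],[0,0,1]])
    n=cv2.undistortPoints(np.c_[u,v].astype(np.float64)[:,None],K,np.array(p["dist"],float))[:,0]
    c=np.c_[n*z[:,None],z,np.ones(len(z))]
    return (c@np.array(p["pose"]).T)[:,:3]
def rect(P):
    r=cv2.minAreaRect(P[:,:2].astype(np.float32)); return np.round(r[0],1),np.round(r[1],1),round(r[2],1)
E
python3 - <<'E'
from h import *
for n in("top","side"):
    p=env.grab_frame(n); im=p["frame"][:,:,::-1].copy()
    print(n,np.round(p["pose"],2).tolist())
    for l in("carrier","shaker","barb_fitting_1","marker_black","vial_loose"):
        for d in env.regions_of(p,l)[:2]:
            P=pts(p,d["pixels"]); 
            if len(P)>5: print(l,round(d["score"],2),np.round(d["rect"]),rect(P),np.round(np.percentile(P,[5,50,95],axis=0),0).tolist())
    cv2.imwrite(f"pics/{n}0.png",im)
print(env.state())
E
```

```text
top [[0.03, -0.99, 0.13, 325.77], [-1.0, -0.03, -0.0, 49.58], [0.01, -0.13, -0.99, 1240.16], [0.0, 0.0, 0.0, 1.0]]
carrier 0.79 [414. 196.  39.  42.] (array([ 518. , -225.2]), array([109.1,  77.2]), 28.1) [[470.0, -262.0, 2.0], [513.0, -222.0, 9.0], [566.0, -186.0, 46.0]]
shaker 0.61 [249. 184.  50.  58.] (array([530.4, 260.5]), array([126.1, 170.7]), 79.0) [[459.0, 200.0, 30.0], [525.0, 252.0, 47.0], [593.0, 306.0, 63.0]]
barb_fitting_1 0.61 [299. 232.   6.   8.] (array([403.2, 105.7]), array([10.2, 26.6]), 28.7) [[397.0, 95.0, 8.0], [403.0, 106.0, 13.0], [408.0, 116.0, 17.0]]
marker_black 0.6 [343. 231.  36.  19.] (array([403.6, -17.5]), array([113. ,  17.2]), 64.0) [[381.0, -63.0, 5.0], [401.0, -21.0, 14.0], [424.0, 25.0, 19.0]]
marker_black 0.54 [414. 195.  38.  44.] (array([ 520.3, -227.6]), array([114. ,  85.1]), 27.5) [[467.0, -263.0, -1.0], [517.0, -225.0, 7.0], [567.0, -188.0, 45.0]]
side [[-0.99, -0.05, 0.14, 335.46], [-0.15, 0.43, -0.89, 981.4], [-0.02, -0.9, -0.43, 510.71], [0.0, 0.0, 0.0, 1.0]]
carrier 0.61 [321. 175.  33.  26.] (array([ 521.8, -233.9]), array([111. , 10
[... 840 characters left out ...]
], [490.0, 410.0, 50.0]]
{'time_s': 0.6, 'qpos': array([-7.39700619e+01,  1.83110780e+01,  8.96394834e+01, -1.95741482e-03,
        7.20444306e+01, -1.14331888e+00]), 'qvel': array([ 0.11308677,  0.0949889 ,  0.08288867,  0.01073931, -0.01792631,
        0.04890775]), 'effort': array([ 2.91868469e-05, -4.12123454e+01, -2.32133585e+01,  7.28018582e-02,
        3.77263629e-02, -1.44563222e-05]), 'ee_pos': array([ 169.79330036, -549.36789332,  213.98089245]), 'ee_rot': array([1.79995030e+02, 1.96169077e-03, 1.71738603e+01]), 'force': array([ 1.01350149, -0.43983936,  0.38931735]), 'torque': array([ 0.01137122,  0.00943627, -0.08265847]), 'gripper_force': 0.0, 'gripper_width': 91.08045239457043}
```

View pics/top0.png

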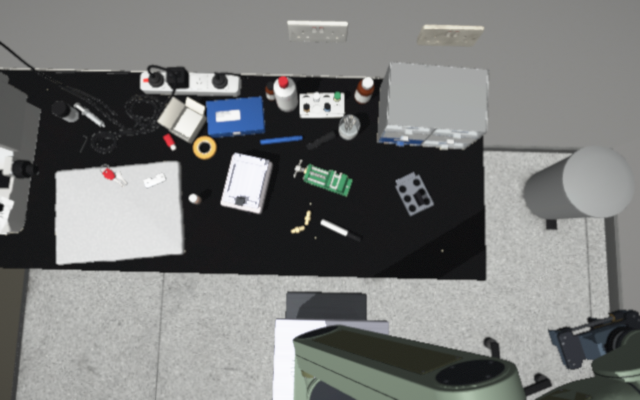

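View pics/side0.png

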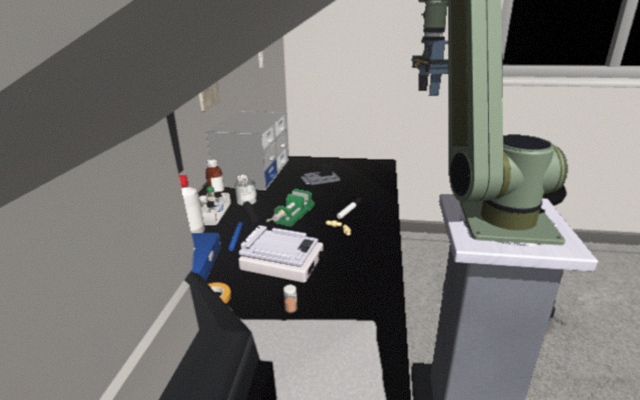

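The top view shows the carrier at about (414,195) and the shaker at about (247,183). The dark catch is near (241,200), so the shaker's front faces the robot. The side view shows the shaker at about (282,253). Next I'll measure more finely.

```bash
python3 - <<'E'
from h import *
out=[]
S=[];C=[]
for n in("top","side"):
    p=env.grab_frame(n)
    m=np.ones((400,640),bool); P=pts(p,m)
    c=P[(np.hypot(P[:,0]-518,P[:,1]+225)<75)&(P[:,2]>-5)]
    for a,b in((25,60),(5.5,14),(1.5,60)):
        q=c[(c[:,2]>a)&(c[:,2]<b)]; print(n,"car",a,b,len(q),rect(q),np.round(q.mean(0),1))
    s=P[(abs(P[:,0]-528)<100)&(abs(P[:,1]-255)<80)&(P[:,2]>5)]
    for a,b in((20,80),(40,49),(52,80),(57,80)):
        q=s[(s[:,2]>a)&(s[:,2]<b)]; print(n,"shk",a,b,len(q),rect(q),np.round(q.mean(0),1))
    im=p["frame"][:,:,::-1]
    b=(225,145,60,75) if n=="top" else (230,215,105,75)
    out.append(cv2.resize(im[b[1]:b[1]+b[3],b[0]:b[0]+b[2]],(400,int(400*b[3]/b[2])) if n=="side" else (240,300),interpolation=cv2.INTER_CUBIC))
    if n=="top": out.append(cv2.resize(im[170:220,390:440],(300,300),interpolation=cv2.INTER_CUBIC))
H=np.zeros((600,640,3),np.uint8);H[:300,:240]=out[0];H[:300,250:550]=out[1];o=out[2];H[305:305+o.shape[0],:400]=o[:295]
cv2.imwrite("pics/crop1.png",H)
E
```

```text
top car 25 60 85 (array([ 496.5, -234.9]), array([39.3, 13. ]), 24.6) [ 496.4 -233.8   43.3]
top car 5.5 14 520 (array([ 511.2, -227.2]), array([136.4, 131.2]), 82.2) [ 516.  -224.2    8.7]
top car 1.5 60 1208 (array([ 517. , -224.4]), array([147.4, 147.2]), 63.2) [ 515.6 -223.1    8.6]
top shk 20 80 2206 (array([524.6, 257.5]), array([117.4, 160. ]), 79.2) [526.  252.6  47.1]
top shk 40 49 965 (array([532.3, 253.4]), array([105.2, 143.4]), 79.2) [530.2 255.   46.1]
top shk 52 80 489 (array([530.8, 255.7]), array([ 96.2, 142.4]), 79.0) [541.9 253.6  59.7]
top shk 57 80 346 (array([530.7, 255.7]), array([ 95.7, 142.2]), 78.7) [551.2 254.   61.9]
side car 25 60 90 (array([ 497.6, -235.6]), array([39. , 16.1]), 30.9) [ 496.5 -233.2   37.9]
side car 5.5 14 239 (array([ 516.5, -226.3]), array([111.3,  83.8]), 24.8) [ 515.3 -218.9    8.7]
side car 1.5 60 575 (array([ 517.5, -220. ]), array([136.1, 146.7]), 81.6) [ 512.8 -217.7   12. ]
side shk 20 80 3060 (array([525. , 257.2]), array([117. , 159.3]), 79.0) [527.5 272.1  44. ]
side shk 40 49 1318 (array([533.5, 254.5]), array([103.4, 138.4]), 79.5) [532.2 261.7  46.6]
side shk 52 80 613 (array([530.8, 254.3]), array([ 99.3, 142.6]), 78.5) [539.6 258.7  58.7]
side shk 57 80 374 (array([530.7, 254.6]), array([ 96.9, 142.4]), 77.7) [549.8 254.4  61.2]
```

View pics/crop1.png

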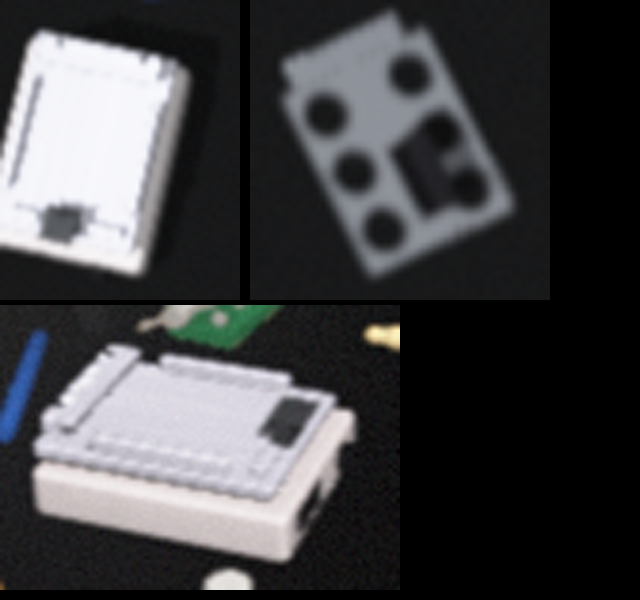

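The crop shows the tongue end of the carrier pointing up-left (+x, +y, yaw about 27°), with the rib around (497,-235). The shaker has its catch toward the robot, a yaw of about -11°, and its platform centre near (533,254).

The tool cannot tilt. I'll set the carrier's front edge on top of the catch so that the tongue swings down in a light grip.

```bash
python3 -m pendant '{"translation":[[0,0,0],[0,0,0],[20,-6,0],[36,-11,0],[40,-12,0],[40,-12,0],[40,-12,0],[40,-12,0]],"roll":[-0.0815,-0.0815,0,0,0,0,0,0],"hand":[0,0,0,0,0,0,0,0]}' 30
cat >> h.py <<'E'
def go(x,y,z,yaw=None):
    s=env.state(); w=np.radians(s["ee_rot"][2]); d=np.array([x,y,z])-s["ee_pos"]
    print("tool",np.round([d[0]*np.cos(w)+d[1]*np.sin(w), d[0]*np.sin(w)-d[1]*np.cos(w), -d[2]],1), "roll", None if yaw is None else round(np.radians(s["ee_rot"][2]-yaw),4), np.round(s["ee_pos"],1), np.round(s["ee_rot"],1), np.round(s["force"],1), "t",round(s["time_s"],1))
E
python3 -c "
from h import *
go(497,-235.3,90,26.5)"
```

```text
time_s: 1.37
ee_pos: [334.9, -393.6, 214.2]
ee_rot: [180.0, -0.0, 26.5]
force: [0.8, -0.4, -0.1]
gripper_width: 91.4
gripper_force: 0.0
tool [215.7 -69.4 124.2] roll -0.0004 [ 334.9 -393.6  214.2] [180.   -0.   26.5] [ 0.8 -0.4 -0.1] t 1.4
```

```bash
python3 -m pendant '{"translation":[[36,-11,10],[36,-11,20],[36,-12,20],[36,-12,20],[36,-12,20],[36,-11.4,20],[0,0,10],[0,0,0]],"roll":[0,0,0,0,0,0,0,0],"hand":[0,0,0,0,0,0,0,0]}'
python3 - <<'E'
from h import *
go(497,-235.3,18)
for n in("top","side"):
    p=env.grab_frame(n); P=pts(p,np.ones((400,640),bool))
    c=P[(np.hypot(P[:,0]-497,P[:,1]+235)<30)&(P[:,2]>25)&(P[:,2]<55)]; print(len(c), len(c)>5 and rect(c))
    im=p["frame"][:,:,::-1]
    cv2.imwrite(f"pics/{n}2.png",cv2.resize(im[140:240,360:480] if n=="top" else im[110:210,260:380],(600,500)))
E
```

```text
time_s: 2.03
ee_pos: [491.9, -238.0, 94.1]
ee_rot: [-179.8, 0.2, 26.7]
force: [-0.4, -0.3, 0.1]
gripper_width: 91.3
gripper_force: 0.0
tool [ 5.8 -0.1 76.1] roll None [ 491.9 -238.    94.1] [-179.8    0.2   26.7] [-0.4 -0.3  0.1] t 2.0
0 False
88 (array([ 496.3, -233.6]), array([37. , 14.9]), 27.7)
```

View pics/side2.png

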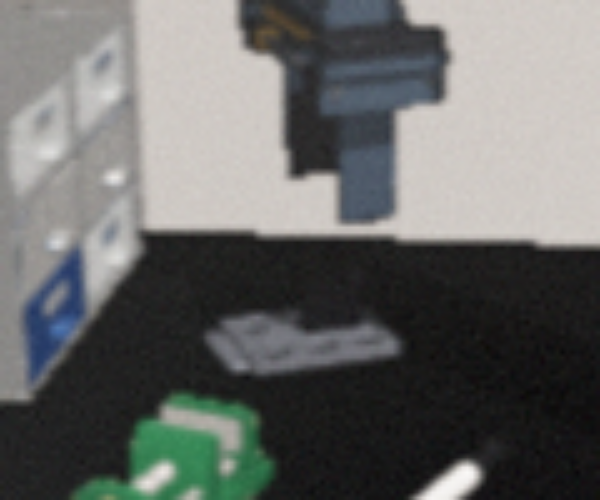

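The fingers straddle the rib, which shows at about (335,300) in the crop. I'll descend and grip.

```bash
python3 -m pendant '{"translation":[[0,0,18],[0,0,20],[0,0,20],[0,0,12],[0,0,6],[0,0,0],[0,0,0],[0,0,0]],"roll":[0,0,0,0,0,0,0,0],"hand":[0,0,0,0,0,0,255,255]}' 20; python3 -m pendant '{"translation":[[0,0,0],[0,0,0],[0,0,0],[0,0,0],[0,0,0],[0,0,0],[0,0,0],[0,0,0]],"roll":[0,0,0,0,0,0,0,0],"hand":[255,255,255,255,255,255,255,255]}'
```

```text
time_s: 2.8
ee_pos: [493.2, -241.0, 22.0]
ee_rot: [179.9, -0.1, 26.5]
force: [-0.4, -1.1, 0.7]
gripper_width: 80.8
gripper_force: 0.0
time_s: 3.47
ee_pos: [492.5, -240.0, 20.6]
ee_rot: [180.0, 0.0, 26.5]
force: [0.7, -0.9, 0.2]
gripper_width: 27.5
gripper_force: 0.0
```

```bash
python3 -m pendant '{"translation":[[0,0,0],[0,0,0],[0,0,0],[0,0,0],[0,0,0],[0,0,0],[0,0,-5],[0,0,-15]],"roll":[0,0,0,0,0,0,0,0],"hand":[255,255,255,255,255,255,255,255]}' 20; python3 -m pendant '{"translation":[[0,0,-20],[0,0,-20],[0,0,-20],[0,0,-20],[0,0,-15],[0,0,0],[0,0,0],[0,0,0]],"roll":[0,0,0,0,0,0,0,0],"hand":[255,255,255,255,255,255,255,255]}'
python3 - <<'E'
from h import *
go(534-26*.98,254+26*.19,150,-11)
E
```

```text
time_s: 4.13
ee_pos: [490.7, -239.2, 39.0]
ee_rot: [-179.8, 0.2, 26.5]
force: [-0.2, -0.4, -2.5]
gripper_width: 12.0
gripper_force: 20.0
time_s: 4.8
ee_pos: [491.6, -239.6, 134.5]
ee_rot: [-179.9, 0.1, 26.5]
force: [0.5, 0.6, -1.4]
gripper_width: 11.9
gripper_force: 20.0
tool [ 237.7 -438.6  -15.5] roll 0.6548 [ 491.6 -239.6  134.5] [-1.799e+02  1.000e-01  2.650e+01] [ 0.5  0.6 -1.4] t 4.8
```

```bash
python3 -m pendant '{"translation":[[0,0,-6],[0,0,-10],[0,0,0],[0,0,0],[0,0,0],[0,0,0],[-3,-18,0],[-5,-30,0]],"roll":[0.109,0.109,0.109,0.109,0.109,0.1095,0,0],"hand":[255,255,255,255,255,255,255,255]}'; python3 -m pendant '{"translation":[[-6,-38,0],[-6,-38,0],[-6,-38,0],[-6,-38,0],[-6,-38,0],[-6,-38,0],[-6,-38,0],[-6,-38,0]],"roll":[0,0,0,0,0,0,0,0],"hand":[255,255,255,255,255,255,255,255]}'
python3 - <<'E'
from h import *
go(534-26*.98,254+26*.19,150,-11)
E
```

```text
time_s: 5.47
ee_pos: [493.2, -192.6, 149.8]
ee_rot: [180.0, 0.1, -11.2]
force: [0.3, 0.5, -1.5]
gripper_width: 11.7
gripper_force: 20.0
time_s: 6.13
ee_pos: [503.3, 117.8, 150.0]
ee_rot: [179.9, 0.2, -11.0]
force: [0.2, -0.4, -1.8]
gripper_width: 11.8
gripper_force: 20.0
tool [ -21.7 -139.5    0. ] roll 0.0003 [503.3 117.8 150. ] [179.9   0.2 -11. ] [ 0.2 -0.4 -1.8] t 6.1
```

```bash
python3 -m pendant '{"translation":[[-7,-35,0],[-7,-35,0],[-7,-35,0],[-5,-25,0],[-2.7,-9.5,10],[0,0,15],[0,0,15],[0,0,0]],"roll":[0,0,0,0,0,0,0,0],"hand":[255,255,255,255,255,255,255,255]}'
python3 - <<'E'
from h import *
go(501.6,260.3,110,-11)
w=np.radians(-11);R=np.array([[np.cos(w),-np.sin(w)],[np.sin(w),np.cos(w)]])
for n in("top","side"):
    p=env.grab_frame(n); P=pts(p,np.ones((400,640),bool))
    L=P.copy(); L[:,:2]=(P[:,:2]-[534,254])@R
    k=(abs(L[:,0])<130)&(abs(L[:,1])<80)&(L[:,2]>10)&(L[:,2]<150); L=L[k]
    np.save(n+"L.npy",L)
    for a,b in((15,40),(43,49),(52,62),(62,70),(70,105)):
        q=L[(L[:,2]>a)&(L[:,2]<b)]
        if len(q)>5: print(n,a,b,len(q),np.round(np.percentile(q,[1,5,50,95,99],axis=0),0).tolist(),rect(q))
    im=p["frame"][:,:,::-1]
    cv2.imwrite(f"pics/{n}3.png",cv2.resize(im[135:225,190:310] if n=="top" else im[175:290,220:350],(640,480) if n=="top" else (650,575)))
E
```

```text
time_s: 6.8
ee_pos: [499.8, 256.7, 106.8]
ee_rot: [179.6, 0.4, -11.0]
force: [-0.3, -0.8, -3.2]
gripper_width: 11.8
gripper_force: 20.0
tool [ 1.1 -3.8 -3.2] roll 0.0006 [499.8 256.7 106.8] [179.6   0.4 -11. ] [-0.3 -0.8 -3.2] t 6.8
top 15 40 64 [[-67.0, -57.0, 15.0], [-62.0, -57.0, 16.0], [55.0, -53.0, 34.0], [130.0, 73.0, 38.0], [130.0, 77.0, 39.0]] (array([ 54.2, -23.6]), array([238.7,  83.9]), 34.1)
top 43 49 82 [[-13.0, -49.0, 44.0], [-9.0, -48.0, 44.0], [39.0, -29.0, 47.0], [63.0, -11.0, 48.0], [69.0, -8.0, 49.0]] (array([ 30.9, -27.2]), array([33.2, 86.4]), 66.0)
top 52 62 79 [[44.0, -42.0, 53.0], [50.0, -40.0, 56.0], [60.0, -11.0, 60.0], [67.0, 18.0, 62.0], [67.0, 23.0, 62.0]] (array([ 60.8, -11.6]), array([79.8, 29. ]), 71.9)
top 62 70 47 [[51.0, -40.0, 62.0], [53.0, -38.0, 62.0], [61.0, -13.0, 64.0], [67.0, 23.0, 66.0], [67.0, 24.0, 67.0]] (array([60. , -7.8]), array([65. , 15.5]), 86.9)
top 70 105 161 [[-22.0, -39.0, 85.0], [-3.0, -36.0, 88.0], [33.0, -18.0, 93.0], [47.0, 5.0, 96.0], [49.0, 9.0, 99.0]] (array([ 17.5, -24.8]), array([82.6, 39.8]), 26.7)
side 15 40 1220 [[-88.0, -52.0, 15.0], [-81.0, -31.0, 17.0], [-35.0, 54.0, 31.0], [65.0, 59.0, 36.0], [129.0, 73.0, 38.0]] (array([ 5.6, 44.3]), array([245.7, 105.1]), 30.1)
side 43 49 1065 [[-69.0, -46.0, 43.0], [-67.0, -29.0, 45.0], [-4.0, 11.0, 47.0], [55.0, 49.0, 49.0], [63.0, 51.0, 49.0]] (array([-0.7,  1.5]), array([138.8, 101. ]), 0.1)
side 52 62 374 [[-66.0, -45.0, 52.0], [-62.0, -43.0, 52.0], [13.0, 31.0, 57.0], [66.0, 48.0, 62.0], [68.0, 49.0, 62.0]] (array([1.2, 0.9]), array([ 98. , 136.9]), 89.9)
side 62 70 94 [[-74.0, -12.0, 62.0], [-73.0, -11.0, 62.0], [-62.0, 4.0, 65.0], [63.0, 31.0, 67.0], [66.0, 36.0, 68.0]] (array([-4.5, 11.3]), array([145.2,  29.1]), 9.9)
side 70 105 869 [[-61.0, -40.0, 89.0], [-60.0, -37.0, 90.0], [-7.0, 8.0, 96.0], [43.0, 35.0, 100.0], [48.0, 37.0, 104.0]] (array([-6. , -1.5]), array([111.2,  79.3]), 1.0)
```

View pics/side3.png

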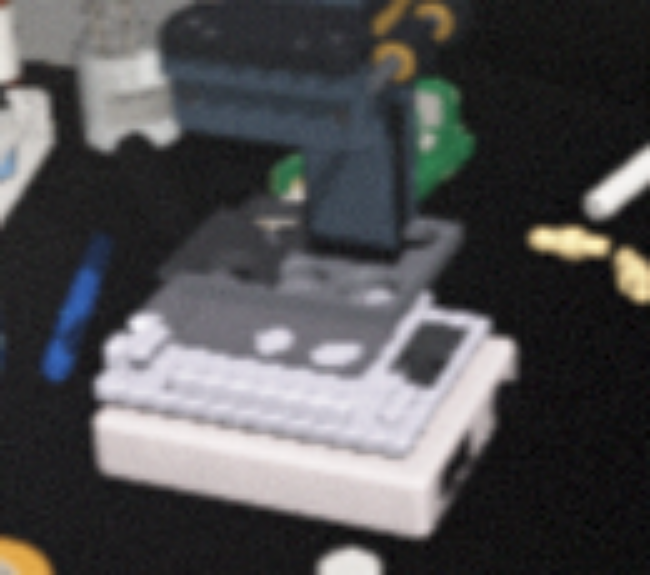

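The side view shows the carrier hanging level over the platform. The front edge is above the dark catch at about (430,350), and the tongue is short of the lip. I'll lower it near to the catch and settle.

```bash
python3 -m pendant '{"translation":[[0,0,4],[0,0,4],[0,0,4],[0,0,4],[0,0,2],[0,0,0],[0,0,0],[0,0,0]],"roll":[0,0,0,0,0,0,0,0],"hand":[255,255,255,255,255,255,255,255]}'
cat > look.py <<'E'
from h import *
import sys
w=np.radians(-11);R=np.array([[np.cos(w),-np.sin(w)],[np.sin(w),np.cos(w)]])
go(501.6,260.3,80,-11); s=env.state(); t=(s["ee_pos"][:2]-[534,254])@R; print("tcp plat",np.round(t,1))
p=env.grab_frame("side"); P=pts(p,np.ones((400,640),bool)); L=P.copy(); L[:,:2]=(P[:,:2]-[534,254])@R
for d in env.regions_of(p,"carrier")[:1]:
    m=cv2.erode(d["pixels"].astype(np.uint8),np.ones((1,1)))>0
    q=pts(p,m); q[:,:2]=(q[:,:2]-[534,254])@R
    h=q[:,2]; k=np.ones(len(q),bool)
    for _ in range(8):
        A=np.c_[q[:,0],q[:,1],np.ones(len(q))]; c=np.linalg.lstsq(A[k],h,rcond=None)[0] if k.all() else np.linalg.lstsq(A[k],h[k],rcond=None)[0]
        k=abs(h-A@c)<(8 if _<4 else 3)
    print("score",round(d["score"],2),"n",k.sum(),"top slope x,y",np.round(c[:2],3),"z at x=0",round(c[2],1),"x",np.round(np.percentile(q[k,0],[1,99]),1),"y",np.round(np.percentile(q[k,1],[1,99]),1),rect(q[k]))
if len(sys.argv)>1:
    im=p["frame"][:,:,::-1]; cv2.imwrite(sys.argv[1],cv2.resize(im[175:290,220:350],(650,575)))
E
python3 look.py
```

```text
time_s: 7.57
ee_pos: [503.2, 258.7, 93.8]
ee_rot: [-180.0, -0.0, -11.0]
force: [0.4, -0.3, -1.8]
gripper_width: 11.6
gripper_force: 20.0
tool [-1.8 -1.3 13.8] roll 0.0003 [503.2 258.7  93.8] [-180.   -0.  -11.] [ 0.4 -0.3 -1.8] t 7.6
tcp plat [-31.2  -1.3]
score 0.76 n 610 top slope x,y [-0.013 -0.008] z at x=0 81.6 x [-58.2  49.3] y [-36.9  38.6] (array([-4.5, -0.1]), array([109.3,  79.6]), 0.0)
```

```bash
python3 -m pendant '{"translation":[[0,-1,2],[0,0,2],[0,0,2],[0,0,0],[0,0,0],[0,0,0],[0,0,0],[0,0,0]],"roll":[0,0,0,0,0,0,0,0],"hand":[255,255,255,255,255,255,255,255]}' 6; python3 look.py
```

```text
time_s: 8.33
ee_pos: [503.2, 259.6, 87.7]
ee_rot: [-180.0, -0.0, -11.0]
force: [0.2, -0.1, -0.8]
gripper_width: 11.5
gripper_force: 6.0
tool [-1.7 -0.4  7.7] roll 0.0003 [503.2 259.6  87.7] [-180.   -0.  -11.] [ 0.2 -0.1 -0.8] t 8.3
tcp plat [-31.3  -0.4]
score 0.85 n 588 top slope x,y [-0.008 -0.009] z at x=0 75.6 x [-58.3  46.3] y [-36.5  38.8] (array([-5.1,  1.1]), array([ 78.2, 107.8]), 90.0)
```

```bash
python3 -m pendant '{"translation":[[0,0,0.5],[0,0,0.5],[0,0,0.5],[0,0,0.5],[0,0,0.5],[0,0,0.5],[0,0,0],[0,0,0]],"roll":[0,0,0,0,0,0,0,0],"hand":[255,255,255,255,255,255,255,255]}' 6; python3 look.py
```

```text
time_s: 9.1
ee_pos: [503.5, 259.6, 84.9]
ee_rot: [-180.0, -0.0, -11.0]
force: [0.7, -0.7, 0.5]
gripper_width: 12.0
gripper_force: 6.0
tool [-2.  -0.3  4.9] roll 0.0003 [503.5 259.6  84.9] [-180.   -0.  -11.] [ 0.7 -0.7  0.5] t 9.1
tcp plat [-31.   -0.3]
```

```bash
python3 -m pendant '{"translation":[[0,0,0.5],[0,0,0.5],[0,0,0.5],[0,0,0.5],[0,0,0],[0,0,0],[0,0,0],[0,0,0]],"roll":[0,0,0,0,0,0,0,0],"hand":[255,255,255,255,255,255,255,255]}' 6; python3 look.py
```

```text
time_s: 9.87
ee_pos: [503.8, 259.8, 83.7]
ee_rot: [-179.9, -0.1, -11.0]
force: [0.0, -1.2, 6.4]
gripper_width: 11.6
gripper_force: 6.0
tool [-2.3 -0.1  3.7] roll 0.0002 [503.8 259.8  83.7] [-1.799e+02 -1.000e-01 -1.100e+01] [ 0.  -1.2  6.4] t 9.9
tcp plat [-30.7  -0.1]
score 0.86 n 599 top slope x,y [-0.055 -0.005] z at x=0 70.5 x [-59.1  48.9] y [-37.   39.7] (array([-4.5,  0.1]), array([110. ,  80.3]), 0.3)
```

```bash
python3 -m pendant '{"translation":[[0,0,0],[0,0,0.3],[0,0,0.3],[0,0,0.4],[0,0,0.5],[0,0,0.5],[0,0,0],[0,0,0]],"roll":[0,0,0,0,0,0,0,0],"hand":[255,255,255,255,255,255,255,255]}' 4; python3 look.py
```

```text
time_s: 10.63
ee_pos: [503.7, 259.8, 81.4]
ee_rot: [-180.0, -0.1, -11.0]
force: [-0.0, -0.4, 5.9]
gripper_width: 12.2
gripper_force: 4.0
tool [-2.1 -0.   1.4] roll 0.0003 [503.7 259.8  81.4] [-1.8e+02 -1.0e-01 -1.1e+01] [-0.  -0.4  5.9] t 10.6
tcp plat [-30.9  -0. ]
score 0.57 n 598 top slope x,y [-0.054 -0.01 ] z at x=0 70.5 x [-59.1  48.7] y [-37.3  39.3] (array([-4.6, -0.1]), array([ 80.2, 109.8]), 90.0)
```

The tongue is resting on top of the lip (underside about 60 mm), so the fingers slid on the rib instead of turning the carrier. I'll ease up and move 5 mm forward.

```bash
python3 -m pendant '{"translation":[[0,0,-0.7],[0,0,-0.8],[0,0,-0.8],[-1,0,0],[-1,0,0],[-1,0,0],[-1.5,0,0],[-1.5,0,0]],"roll":[0,0,0,0,0,0,0,0],"hand":[255,255,255,255,255,255,255,255]}' 6; python3 look.py
```

```text
time_s: 11.4
ee_pos: [497.0, 260.7, 82.7]
ee_rot: [180.0, 0.0, -11.0]
force: [-0.4, -0.1, -1.9]
gripper_width: 11.9
gripper_force: 6.0
tool [ 4.6 -0.5  2.7] roll 0.0003 [497.  260.7  82.7] [180.   0. -11.] [-0.4 -0.1 -1.9] t 11.4
tcp plat [-37.6  -0.5]
score 0.9 n 595 top slope x,y [-0.057 -0.008] z at x=0 71.5 x [-65.5  41.5] y [-36.9  39. ] (array([-11.7,   0.9]), array([109.4,  79.6]), 1.0)
```

```bash
python3 -m pendant '{"translation":[[0,0,0.5],[0,0,0.5],[0,0,0.5],[0,0,0.5],[0,0,0.5],[0,0,0.5],[0,0,0.5],[0,0,0]],"roll":[0,0,0,0,0,0,0,0],"hand":[255,255,255,255,255,255,255,255]}' 5; python3 look.py
```

```text
time_s: 12.17
ee_pos: [498.3, 261.0, 79.9]
ee_rot: [-179.9, -0.1, -11.0]
force: [2.8, -1.0, 3.7]
gripper_width: 12.1
gripper_force: 5.0
tool [ 3.4  0.  -0.1] roll 0.0003 [498.3 261.   79.9] [-1.799e+02 -1.000e-01 -1.100e+01] [ 2.8 -1.   3.7] t 12.2
tcp plat [-36.4   0. ]
score 0.66 n 549 top slope x,y [-0.118 -0.006] z at x=0 67.1 x [-65.3  38.7] y [-36.8  39.5] (array([-12.9,   1. ]), array([107.4,  78.9]), 0.4)
```

Rotating as planned. I'll continue.

```bash
python3 -m pendant '{"translation":[[0,0,0.5],[0,0,0.5],[0,0,0.5],[0,0,0.5],[0,0,0],[0,0,0],[0,0,0],[0,0,0]],"roll":[0,0,0,0,0,0,0,0],"hand":[255,255,255,255,255,255,255,255]}' 5; python3 look.py pics/side5.png
```

```text
time_s: 12.93
ee_pos: [497.5, 260.9, 77.5]
ee_rot: [-180.0, -0.0, -11.0]
force: [2.3, 0.5, 4.5]
gripper_width: 12.1
gripper_force: 5.0
tool [ 4.1 -0.2 -2.5] roll 0.0002 [497.5 260.9  77.5] [-180.   -0.  -11.] [2.3 0.5 4.5] t 12.9
tcp plat [-37.2  -0.2]
```

View pics/side5.png

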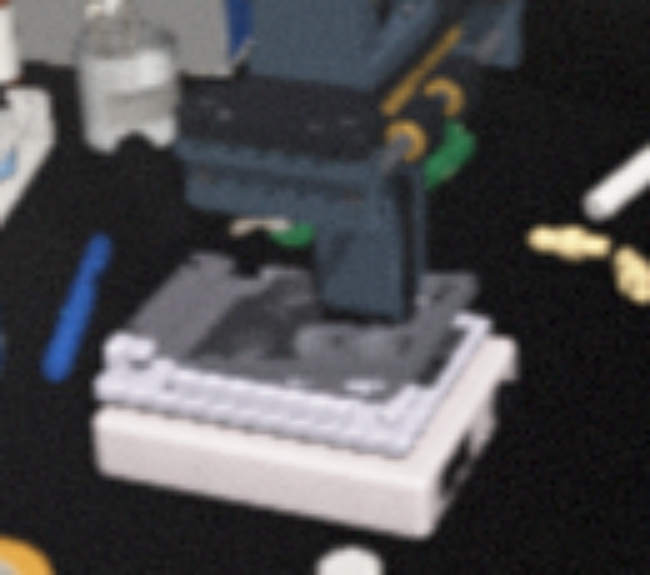

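The view shows the carrier tilted, with the tongue low just in front of the lip at about (125,345). The network missed it this time, so I'll measure the plane from depth instead.

```bash
cat > look2.py <<'E'
from h import *
import sys
w=np.radians(-11);R=np.array([[np.cos(w),-np.sin(w)],[np.sin(w),np.cos(w)]])
s=env.state(); print(np.round(s["ee_pos"],1),"f",np.round(s["force"],1),"tcp plat",np.round((s["ee_pos"][:2]-[534,254])@R,1),"t",round(s["time_s"],1))
p=env.grab_frame("side"); q=pts(p,np.ones((400,640),bool)); q[:,:2]=(q[:,:2]-[534,254])@R
q=q[(abs(q[:,1])<44)&(q[:,0]>-85)&(q[:,0]<66)&(q[:,2]>49.5)&(q[:,2]<100)]
best=(0,)
A=np.c_[q[:,0],q[:,1],np.ones(len(q))]
for a in np.arange(-.3,.03,.01):
    for z in np.arange(50,80,.7):
        n=(abs(q[:,2]-a*q[:,0]-z)<2).sum()
        if n>best[0]: best=(n,a,z)
c=np.array([best[1],0,best[2]])
for _ in range(5):
    k=abs(q[:,2]-A@c)<2.5; c=np.linalg.lstsq(A[k],q[k,2],rcond=None)[0]
k=abs(q[:,2]-A@c)<2.5
print("n",k.sum(),"slope",np.round(c[:2],3),"z0",round(c[2],1),"x",np.round(np.percentile(q[k,0],[1,99]),1),"y",np.round(np.percentile(q[k,1],[1,99]),1),rect(q[k]))
E
python3 look2.py
```

```text
[497.5 260.9  77.5] f [2.6 0.9 4.5] tcp plat [-37.2  -0.2] t 13.0
n 499 slope [-0.19  -0.005] z0 63.0 x [-67.   59.4] y [-40.8  40.3] (array([-4.2,  1.4]), array([ 87.8, 130.8]), 87.1)
```

Tilt is 0.19 rad with the tip about on the floor, in front of the lip. I'll ease the pressure, then slide rearwards under the lip.

```bash
python3 -m pendant '{"translation":[[0,0,-0.5],[0,0,-0.4],[1.5,0,0],[1.5,0,0],[1.5,0,0],[1.5,0,0],[1.5,0,0],[1.5,0,0]],"roll":[0,0,0,0,0,0,0,0],"hand":[255,255,255,255,255,255,255,255]}' 7; python3 look2.py
```

```text
time_s: 13.75
ee_pos: [505.8, 258.7, 77.7]
ee_rot: [179.9, 0.1, -11.0]
force: [0.3, 0.1, -1.2]
gripper_width: 12.0
gripper_force: 7.0
[505.8 258.7  77.7] f [ 0.3  0.1 -1.2] tcp plat [-28.6  -0.8] t 13.8
n 479 slope [-0.191 -0.012] z0 65.0 x [-58.1  59.6] y [-37.5  41.8] (array([1.9, 0.6]), array([ 86.5, 122.6]), 89.5)
```

```bash
python3 -m pendant '{"translation":[[1,0,0],[1,0,0],[1,0,0],[1,0,0],[1,0,0],[0.5,0,0],[0,0,0],[0,0,0]],"roll":[0,0,0,0,0,0,0,0],"hand":[255,255,255,255,255,255,255,255]}' 7; python3 look2.py
```

```text
time_s: 14.47
ee_pos: [511.5, 257.9, 78.3]
ee_rot: [180.0, 0.0, -11.0]
force: [-0.2, 0.6, -1.2]
gripper_width: 11.8
gripper_force: 7.0
[511.5 257.9  78.3] f [-0.2  0.6 -1.2] tcp plat [-22.8  -0.4] t 14.5
n 507 slope [-0.181 -0.008] z0 66.6 x [-52.9  59.8] y [-36.7  40.6] (array([6. , 1.8]), array([121.2,  80.5]), 0.9)
```

```bash
python3 -m pendant '{"translation":[[0.6,0,0],[0.6,0,0],[0.6,0,0],[0.6,0,0],[0.6,0,0],[0,0,0],[0,0,0],[0,0,0]],"roll":[0,0,0,0,0,0,0,0],"hand":[255,255,255,255,255,255,255,255]}' 7; python3 -m pendant '{"translation":[[0.4,0,0],[0.4,0,0],[0.4,0,0],[0.4,0,0],[0,0,0],[0,0,0],[0,0,0],[0,0,0]],"roll":[0,0,0,0,0,0,0,0],"hand":[255,255,255,255,255,255,255,255]}' 7; python3 look2.py
```

```text
time_s: 15.18
ee_pos: [514.4, 257.3, 78.2]
ee_rot: [180.0, 0.0, -11.0]
force: [0.6, -0.2, -2.1]
gripper_width: 12.3
gripper_force: 7.0
time_s: 15.85
ee_pos: [515.6, 257.1, 78.3]
ee_rot: [180.0, 0.0, -11.0]
force: [-3.6, 0.9, -1.0]
gripper_width: 12.1
gripper_force: 7.0
[515.6 257.1  78.3] f [-3.6  0.9 -1. ] tcp plat [-18.6  -0.5] t 15.8
n 514 slope [-0.181 -0.007] z0 67.3 x [-48.5  55.2] y [-37.   41.5] (array([6.9, 2.2]), array([ 82.9, 112.8]), 89.4)
```

Contact is felt (3.6 N along -x) about where the stop should be. I'll confirm with a bit more.

```bash
python3 -m pendant '{"translation":[[0.4,0,0],[0.4,0,0],[0.2,0,0],[0,0,0],[0,0,0],[0,0,0],[0,0,0],[0,0,0]],"roll":[0,0,0,0,0,0,0,0],"hand":[255,255,255,255,255,255,255,255]}' 7; python3 look2.py
```

```text
time_s: 16.57
ee_pos: [515.8, 257.0, 78.2]
ee_rot: [180.0, 0.1, -11.0]
force: [-6.4, 1.2, 0.9]
gripper_width: 11.8
gripper_force: 7.0
[515.8 257.   78.2] f [-6.4  1.2  0.9] tcp plat [-18.5  -0.5] t 16.6
n 507 slope [-0.188 -0.011] z0 67.4 x [-48.3  59.8] y [-36.9  40.7] (array([7.9, 1.9]), array([113.7,  78.8]), 0.5)
```

Home against the stop. I'll ease the front down along its arc until it meets the catch ramp.

```bash
python3 -m pendant '{"translation":[[-0.6,0,0.5],[-0.3,0,0.5],[-0.3,0,0.5],[-0.4,0,0.5],[-0.3,0,0.5],[-0.4,0,0.5],[0,0,0],[0,0,0]],"roll":[0,0,0,0,0,0,0,0],"hand":[255,255,255,255,255,255,255,255]}' 7; python3 look2.py
```

```text
time_s: 17.28
ee_pos: [514.9, 257.2, 75.3]
ee_rot: [180.0, -0.0, -11.0]
force: [-4.0, 0.6, 2.0]
gripper_width: 11.9
gripper_force: 7.0
[514.9 257.2  75.3] f [-4.   0.6  2. ] tcp plat [-19.3  -0.5] t 17.3
n 492 slope [-0.165 -0.009] z0 64.9 x [-49.   59.7] y [-37.6  40.7] (array([8.1, 2.6]), array([ 82.4, 114.7]), 89.6)
```

```bash
python3 -m pendant '{"translation":[[-0.3,0,0.5],[-0.3,0,0.5],[-0.4,0,0.5],[-0.3,0,0.5],[-0.3,0,0.5],[-0.4,0,0.5],[0,0,0],[0,0,0]],"roll":[0,0,0,0,0,0,0,0],"hand":[255,255,255,255,255,255,255,255]}' 7; python3 look2.py
```

```text
time_s: 18.0
ee_pos: [513.7, 257.7, 72.5]
ee_rot: [-180.0, -0.1, -11.0]
force: [0.8, -1.1, 0.6]
gripper_width: 11.8
gripper_force: 7.0
[513.7 257.7  72.5] f [ 0.8 -1.1  0.6] tcp plat [-20.6  -0.3] t 18.0
n 516 slope [-0.124 -0.007] z0 62.7 x [-49.8  60.3] y [-37.5  40.8] (array([2.1, 3. ]), array([ 88. , 119.4]), 85.5)
```

```bash
python3 -m pendant '{"translation":[[-0.2,0,0.5],[-0.2,0,0.5],[-0.2,0,0.5],[-0.2,0,0.5],[-0.2,0,0.5],[-0.2,0,0.5],[0,0,0],[0,0,0]],"roll":[0,0,0,0,0,0,0,0],"hand":[255,255,255,255,255,255,255,255]}' 7; python3 look2.py
```

```text
time_s: 18.72
ee_pos: [512.9, 258.1, 70.5]
ee_rot: [-179.9, -0.2, -11.0]
force: [0.9, -2.3, 6.5]
gripper_width: 12.0
gripper_force: 7.0
[512.9 258.1  70.5] f [ 0.9 -2.3  6.5] tcp plat [-21.5  -0. ] t 18.7
n 580 slope [-0.092 -0.002] z0 61.2 x [-71.   59.2] y [-37.   42.1] (array([-5.5,  3.2]), array([ 86.6, 138.7]), 87.6)
```

```bash
python3 -m pendant '{"translation":[[-0.2,0,0.5],[-0.2,0,0.5],[-0.3,0,0.5],[-0.2,0,0.5],[-0.3,0,0.5],[-0.2,0,0.5],[0,0,0],[0,0,0]],"roll":[0,0,0,0,0,0,0,0],"hand":[255,255,255,255,255,255,255,255]}' 9; python3 look2.py
```

```text
time_s: 19.43
ee_pos: [511.0, 258.4, 66.4]
ee_rot: [-180.0, -0.1, -11.0]
force: [2.7, -2.1, 2.6]
gripper_width: 11.7
gripper_force: 9.0
[511.  258.4  66.4] f [ 2.7 -2.1  2.6] tcp plat [-23.4  -0.1] t 19.4
n 597 slope [-0.068 -0.012] z0 58.8 x [-76.1  51.6] y [-38.1  43.1] (array([-6.4,  0.3]), array([ 86.9, 141. ]), 89.6)
```

```bash
python3 -m pendant '{"translation":[[0.3,0,0.5],[0.2,0,0.5],[0,0,0.5],[0,0,0.5],[0,0,0.5],[0,0,0.5],[0,0,0],[0,0,0]],"roll":[0,0,0,0,0,0,0,0],"hand":[255,255,255,255,255,255,255,255]}' 9; python3 look2.py pics/side6.png
```

```text
time_s: 20.15
ee_pos: [509.8, 258.4, 63.1]
ee_rot: [180.0, 0.1, -11.0]
force: [-4.2, 2.8, 3.7]
gripper_width: 11.9
gripper_force: 9.0
[509.8 258.4  63.1] f [-4.2  2.8  3.7] tcp plat [-24.6  -0.3] t 20.1
n 573 slope [-0.021 -0.005] z0 56.4 x [-66.7  58.9] y [-42.5  43.2] (array([-6. ,  0.3]), array([ 87. , 138.9]), 89.2)
```

```bash
python3 -m pendant '{"translation":[[0,0,0.5],[0,0,0.5],[0,0,0.5],[0,0,0.5],[0,0,0.5],[0,0,0],[0,0,0],[0,0,0]],"roll":[0,0,0,0,0,0,0,0],"hand":[255,255,255,255,255,255,255,255]}' 9; python3 look2.py pics/side6.png
```

```text
time_s: 20.87
ee_pos: [509.4, 258.4, 61.2]
ee_rot: [180.0, 0.1, -11.0]
force: [-5.9, 2.6, 8.2]
gripper_width: 11.9
gripper_force: 9.0
[509.4 258.4  61.2] f [-5.9  2.6  8.2] tcp plat [-25.   -0.4] t 20.9
n 571 slope [0.01  0.006] z0 54.9 x [-64.   60.2] y [-42.8  43.2] (array([-1.2,  0.1]), array([ 87.4, 131. ]), 89.8)
```

Flat at floor height now. I'll ease the force, release and retreat, then check the catch.

```bash
python3 -m pendant '{"translation":[[0,0,-0.5],[-0.5,0,-0.5],[0,0,0],[0,0,0],[0,0,0],[0,0,0],[0,0,0],[0,0,0]],"roll":[0,0,0,0,0,0,0,0],"hand":[255,255,255,140,140,140,140,140]}' 9; python3 -m pendant '{"translation":[[0,0,0],[0,0,0],[0,0,-5],[0,0,-15],[0,0,-20],[0,0,-25],[0,0,-25],[0,0,-20]],"roll":[0,0,0,0,0,0,0,0],"hand":[140,140,140,140,140,140,140,140]}'
sed -i 's/^print("n"/if len(sys.argv)>1: cv2.imwrite(sys.argv[1],cv2.resize(p["frame"][175:290,220:350,::-1],(780,690))[90:])\nprint("n"/' look2.py; python3 look2.py pics/side7.png
```

```text
time_s: 21.58
ee_pos: [510.6, 258.0, 61.7]
ee_rot: [180.0, -0.0, -11.0]
force: [-0.3, 0.6, -0.4]
gripper_width: 40.3
gripper_force: 0.0
time_s: 22.25
ee_pos: [510.7, 258.4, 174.2]
ee_rot: [-179.9, -0.1, -11.0]
force: [1.1, -0.3, 1.0]
gripper_width: 41.2
gripper_force: 0.0
[510.7 258.4 174.2] f [ 1.1 -0.3  1. ] tcp plat [-23.7  -0.1] t 22.2
n 566 slope [0.008 0.001] z0 55.1 x [-65.1  53.7] y [-42.9  43. ] (array([-1. ,  0.3]), array([ 87.2, 131.5]), 89.4)
```

View pics/side7.png

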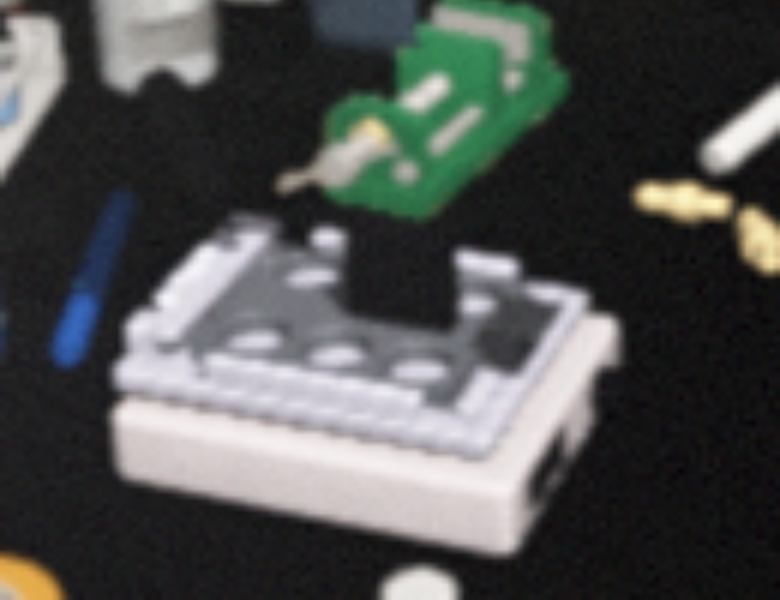

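The carrier lies flat under the lip between the guides, with the catch (about (515,330)) over its front edge. I'll check the catch position against the first measurement, where its front was at -74 and the platform centre at -0.6.

```bash
python3 - <<'E'
from h import *
w=np.radians(-11);R=np.array([[np.cos(w),-np.sin(w)],[np.sin(w),np.cos(w)]])
q0=np.load("sideL.npy"); 
def cat(q,n):
    k=(q[:,0]<-45)&(abs(q[:,1]-1)<10)&(q[:,2]>61)&(q[:,2]<70); print(n,k.sum(),np.round(np.percentile(q[k],[2,10,50,90,98],axis=0),1).tolist())
cat(q0,"before")
for n in("side","top"):
    p=env.grab_frame(n); q=pts(p,np.ones((400,640),bool)); q[:,:2]=(q[:,:2]-[534,254])@R; cat(q,n)
    g=q[(abs(q[:,0])<75)&(abs(q[:,1])<60)]
    k=(g[:,2]>70)&(g[:,2]<110); print("rib",rect(g[k]),np.round(np.percentile(g[k],[2,98],axis=0),1).tolist())
print(env.state()["time_s"])
E
```

```text
before 62 [[-74.1, -8.1, 62.0], [-71.7, -6.5, 63.7], [-64.0, 2.4, 65.2], [-55.2, 9.7, 66.7], [-51.8, 10.8, 67.8]]
side 67 [[-73.9, -8.1, 61.5], [-72.9, -6.5, 63.9], [-63.6, 2.9, 65.4], [-54.6, 9.9, 66.5], [-51.6, 10.6, 67.1]]
rib (array([-19. ,   1.1]), array([14.5, 40.3]), 89.9) [[-38.8, -3.5, 70.7], [-0.9, 7.4, 94.2]]Traceback (most recent call last):
  File "<stdin>", line 8, in <module>
  File "<stdin>", line 5, in cat
    return _quantile_unchecked(
        a, q, axis, out, overwrite_input, method, keepdims, weights)
    return _ureduce(a,
                    func=_quantile_ureduce_func,
    ...<5 lines>...
                    overwrite_input=overwrite_input,
                    method=method)
    r = func(a, **kwargs)
    result = _quantile(arr,
                       quantiles=q,
    ...<2 lines>...
                       out=out,
                       weights=wgt)
    slices_having_nans = np.isnan(arr[-1, ...])
                                  ~~~^^^^^^^^^
IndexError: index -1 is out of bounds for axis 0 with size 0
```

The catch is back exactly where it was when closed, and the rib is centred and seated. Handing in.

```bash
python3 -c "
from workcell import env
print(env.job_done())"
```

```text
the job is handed in; nothing more can be done
None
```

The job is handed in, with no verdict returned: the vial carrier measured flat on the shaker platform, tongue felt home against the stop, catch back in its closed position, and the arm clear.

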